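# Bring a spread circlip down an axle stub to its groove

### The job

Take the circlip pliers out of their stand, squeeze the handles to spread the circlip on their tips, and slide the circlip over the end of the upright axle stub that has no circlip yet. Lower it gently, pliers upright, until it lies on the washer, level with the groove, and finish there still holding the pliers squeezed so that the circlip stays spread: do not let go or put anything down.

Things in the scene. Friction and masses are not known exactly. Their poses are not given: they have to be found in the camera images.
- pliers: Straight circlip pliers, 177 mm tall, 0.26 kg, hung upright in the stand: two black rubber handles up, tips down, a steel circlip fixed on the tips. Origin midway between the tips at the circlip's underside; z up, x level from the tips to the circlip's centre, y level towards the left handle. A hanger bar 70 (y) x 20 x 8 mm at z = 70 mm rests on the stand. Lift straight up, squeezed or not.
- grip_point (a point): Midway between the handles, pliers z = 140 mm: the best place to grip. The handles are flat bars 15 mm wide (x), 10 mm thick (y), from z = 99 to 177 mm, squeezed along y; here they measure about 52 mm over their outer faces when relaxed, 36 mm fully squeezed, then parallel.
- ring_centre (a point): Centre of the circlip on the pliers: pliers x = 23 mm, y = 0, z = 1.5 mm. A flat steel ring 3 mm thick, 4 mm broad, square to the pliers, gap and lugs at the tips. Fully spread its inside is a circle of 35 mm diameter; relaxed it pinches to about 19 mm across y and cannot pass over the stub.
- left_handle (a joint): How far each handle is squeezed, in rad: 0 relaxed, 0.115 at the stop (circlip fully spread; it passes over the stub from about 0.08). Both handles move together. At the grip point the return spring needs about 5 N on each handle to start and 10 N to reach the stop; gripping with 20 N or more keeps them there.
- stand: Fixed wooden pliers stand, base 110 x 92 x 8 mm; origin on the bench top below the tips, same axes as the pliers. Two posts 23 x 18 mm at y = +-33 mm, 89 mm tall, carry the ends of the hanger bar, with outer lips to 99 mm. The circlip hangs free, its underside 23 mm above the bench.
- bare_stub: Fixed rubber wheel (100 mm diameter, 50 mm high) on an upright steel axle stub WITHOUT circlip, on a square 104 mm plate. Origin on the bench top on the axis, z up. Stub 30 mm diameter, top at z = 92 mm with a 5 mm chamfer to 23 mm diameter; the washer (42 mm) has its top at 58 mm; groove (26 mm diameter) from 58 to 63 mm.
- bare_stub_groove (a point): Centre of the empty groove, on the stub's axis 60.5 mm above the bench. A circlip lying on the washer has its mid-thickness 1 mm below this point.
- finished_stub: The same wheel and stub with a circlip already in its groove (a steel ring with two lugs); fixed. Origin on the bench top on the axis. The two wheels may swap sides from start to start.

How it is judged:
On the way, in this order (a step that is already met when the one before it is completed fails the run):
1. the pliers are lifted clear of the stand (height (world z) of pliers above 0.06 m and contact force between pliers and stand below 0.1 N and contact force between the fingers and pliers above 1 N), for 0.1 s.
2. the circlip is spread above the end of the bare stub (horizontal distance between ring_centre and bare_stub_groove below 0.012 m and z of ring_centre in the frame of bare_stub_groove above 0.027 m and value of joint left_handle above 0.07 rad), for 0.05 s.
At the end, for the whole second after the job is handed in: Fingers hold the pliers squeezed (joint over 0.085, force over 3 N), within 0.12 rad of upright, slower than 0.03 m/s, off the stand; circlip centre within 5 mm of the bare stub's axis, 4 mm below to 2.5 mm above mid-groove, pressing on it with under 35 N (horizontal distance between ring_centre and bare_stub_groove below 0.005 m and z of ring_centre in the frame of bare_stub_groove between -0.004 and 0.0025 m and angle between pliers's own z axis and vertical below 0.12 rad and value of joint left_handle above 0.085 rad and contact force between the fingers and pliers above 3 N and contact force between pliers and stand below 0.1 N and contact force between pliers and bare_stub below 35 N and linear speed of pliers below 0.03 m/s); the arm keeps its last pose, push and grip.
It fails at once if the pliers are rammed against a wheel or stub with more than 60 N (contact force between pliers and bare_stub above 60 N or contact force between pliers and finished_stub above 60 N).
It also fails if it takes over 38 s, if anything falls off the work surface, if the arm or the gripper's body presses on something with over 40 N, if the wrist force passes 120 N, or if a joint passes its speed limit or range.

### The arm

A 7-joint arm with a two-finger parallel gripper is mounted at the origin on a cart in front of the work surface, level with it; the furniture and walls round the work are solid. World frame = base frame: x ahead of the robot, y to its left, z up, the work surface at z = 0. Lengths are in m, angles in rad, forces in N, time in s.
With the tool pointing down it reaches from about 0.425 to 0.925 m from the base axis. Payload 6.8 kg.
Tool frame: the origin (TCP) lies midway between the tips of the shut fingers; the grasp point (between the pads) lies 19 mm behind it; y points along the fingers, z is the direction in which the jaws open and shut, and the axes are right-handed (so a half turn about y gives the same grasp; the last joint's range is limited). The gripper opens to 85 mm and grips with 20 to 120 N. Pads are 22 mm wide; open, the fingers measure 114 mm over their backs; the gripper's body (76 mm by 85 mm) begins 54 mm behind the grasp point. The pads swing forward as they close: fully open they stand 13 mm farther back than shut.
Start: joints at [-1.32, 0.477, 0.022, 1.555, -0.011, 1.109, -0.083], TCP at [0.237, 0.632, 0.2] pointing down, gripper open.
Joint ranges: [-2.96, 2.96], [-0.34, 2.1], [-1.41, 1.46], [0.24, 2.44], [-1.37, 4.51], [0.17, 1.92], [-2.96, 2.96]. Speed limits (rad/s): [2.39, 2.39, 3.14, 3.14, 3.14, 3.14, 3.14].

### API

Orientations are given as a unit quaternion [w, x, y, z].
In Python, from station import bot gives the robot as it stands. The module is installed in compiled form; this text tells all that it offers.
- The arm moves only by the shell command python3 -m crank 'ROWS' [FORCE]. ROWS is JSON, a list of rows, each an object with "linear": the shift along the tool's x, y, z in m, a list of three; "dr": the turn, a rotation vector about the tool's x, y, z in degrees, a list of three; "hand": the gripper command: -1 is shut, 1 is fully open, values between are in proportion. A call has 1 to 10 rows; each row is the pose to reach, as a shift and turn from the pose commanded when the call began, along the tool's axes at that moment; what a row does not reach only later rows make up. A row lasts 1/12 s, in which the tool goes at most 41.7 mm and 7.16 degrees, less where a joint would pass 70% of its speed; a pose out of reach is approached as far as the arm can. A call with a gripper value outside its range is refused whole. The fingers move at their own pace and stop on an object; FORCE is the grip in N (left out, the last holds). Time passes only in rows, so rows that repeat a pose let the fingers close. It gives the time, the measured TCP pose, the force and the opening at its end, in the units of the state.
- bot.get_obs(): the state, without advancing time (a new reading comes with each control period).
- bot.read_camera(name): name is "scene" or "top" or "wrist"; returns the picture (400x640x3 uint8, blue, green, red); there is no depth.
- bot.camera_params(name): a dict with "K" (3x3 intrinsics, pixels), "R" (3x3) and "t" (3): a world point X has camera coordinates R X + t; the wrist camera has in their place "hand_eye" (4x4, takes a point from camera to tool coordinates, whose origin is the TCP and whose axes are the tool frame's). Camera axes: x right, y down, z forward; pixel columns grow to the right and rows downward; lengths in m; the calibration is good to about 2 mm. A picture is of the moment at which its call begins: read the wrist's pose just before it. camera_params takes no time and is no camera call.
- bot.hand_in(): hands the job in, once; it reports no verdict.
Trained networks look in the newest picture that a camera, given by its name, has taken for a name from the list of things; names that differ only in an ending like _2 or _b are one class to them, and where a whole thing is asked for, a point or a joint stands for the part that bears it (a point fixed in the world has none). Each returns a list of dicts, best first, with "score" (0 to 1); they miss things now and then, are a little off and sometimes report something else, mostly with a low value. They report only what shows in the picture. A call takes as long as a camera call.
- bot.search_frame(camera, target): "extent" ([left, top, right, bottom] in pixels, round what is visible of it).
- bot.cut_out(camera, target): "pixels" (400x640 bool, what is visible of it) and "extent" ([left, top, right, bottom] in pixels, round what is visible of it).
- bot.place_of(camera, target): "xy" ([column, row] in pixels: a listed point, or the origin of a listed thing).
The state is a dict: "t": time; "q": joint angles; "joint_vel": joint speeds; "joint_torque": joint torques, N m; "eef_pos": TCP position; "tool_rot": TCP orientation; "contact_force": force on the tool from outside, world axes, zero at the start; "torque": the same for the moment, N m; "gripper_width": opening from 0.0 (shut) to 1.0 (fully open).
Only numpy, scipy, OpenCV 4.12 (cv2) and the standard library are available. Lean on these libraries where they do the work, as an engineer would, in place of code of your own. Each camera call takes 0.05 s, during which the arm holds its last target. There are 200 camera calls.

## Working session

There is one attempt and no reset: what is moved stays moved. The work goes in short steps, Python scripts to look and compute and a shell command to move; the robot and the scene stay as the last step left them, time stands still between calls to the robot, and variables do not carry over. Pictures are saved under pics/ and viewed, about 8 in all and at most 12, crops included, and the job is handed in when it is done.

```bash
mkdir -p pics; cat > h.py <<'E'
import numpy as np, cv2
from scipy.spatial.transform import Rotation as Rn
from station import bot
def Rq(q): return Rn.from_quat([q[1],q[2],q[3],q[0]]).as_matrix()
def cam(name):
    """returns K, Rcw, tcw for the present state"""
    p=bot.camera_params(name)
    K=np.array(p['K'])
    if 'R' in p: return K,np.array(p['R']),np.array(p['t'])
    o=bot.get_obs(); T=np.eye(4); T[:3,:3]=Rq(o['tool_rot']); T[:3,3]=o['eef_pos']
    M=np.linalg.inv(T@np.array(p['hand_eye'])); return K,M[:3,:3],M[:3,3]
def ray(c,uv):
    K,R,t=c; d=R.T@np.linalg.solve(K,[uv[0],uv[1],1]); return -R.T@t,d/np.linalg.norm(d)
def tri(obs):
    A=np.zeros((3,3));b=np.zeros(3)
    for c,uv in obs:
        o,d=ray(c,uv);P=np.eye(3)-np.outer(d,d);A+=P;b+=P@o
    X=np.linalg.solve(A,b); return X,[np.linalg.norm(proj(c,X)-uv) for c,uv in obs]
def proj(c,X):
    K,R,t=c; p=K@(R@np.asarray(X)+t); return p[:2]/p[2]
def onz(c,uv,z):
    o,d=ray(c,uv); return o+d*(z-o[2])/d[2]
E
python3 - <<'E'
from h import *
o=bot.get_obs(); print({k:np.round(v,3).tolist() for k,v in o.items()})
print(Rq(o['tool_rot']).round(3))
ims=[]
for n in ['scene','top','wrist']:
    c=cam(n); im=bot.read_camera(n); cv2.imwrite(f'pics/{n}0.png',im); 
    print(n,'pos',(-c[1].T@c[2]).round(3),'f',c[0][0,0])
    for t in ['pliers','grip_point','ring_centre','stand','bare_stub','bare_stub_groove','finished_stub']:
        print(t,[(np.round(r['xy'],1).tolist(),round(r['score'],2)) for r in bot.place_of(n,t)[:3]])
a=[cv2.imread(f'pics/{n}0.png') for n in ['scene','top']]
cv2.imwrite('pics/a.png',cv2.resize(np.vstack(a),(480,600)) if 0 else np.vstack(a)[:, :][:800])
E
python3 -c "
import cv2;im=cv2.imread('pics/a.png');cv2.imwrite('pics/a.png',cv2.resize(im,(480,600)))"
```

```text
{'t': 0.0, 'q': [-1.32, 0.478, 0.022, 1.556, -0.012, 1.109, -0.083], 'joint_vel': [-0.001, -0.002, -0.0, -0.001, 0.001, 0.002, -0.001], 'joint_torque': [0.001, -59.647, 1.608, -28.119, 0.012, 0.01, 0.0], 'eef_pos': [0.237, 0.631, 0.199], 'tool_rot': [-0.695, 0.696, -0.126, 0.126], 'contact_force': [0.065, 0.234, -0.598], 'torque': [0.015, 0.025, -0.014], 'gripper_width': 0.999}
[[ 0.936 -0.001  0.351]
 [-0.351 -0.002  0.936]
 [ 0.    -1.    -0.002]]
scene pos [-0.027 -0.266  0.858] f 367.38677269896937
pliers [([413.2, 264.7], 0.94)]
grip_point [([418.4, 232.6], 0.85)]
ring_centre [([413.6, 260.5], 0.73)]
stand [([405.6, 271.1], 0.83), ([250.1, 171.0], 0.27)]
bare_stub [([302.2, 201.8], 0.76), ([407.6, 270.1], 0.33)]
bare_stub_groove [([406.3, 268.8], 0.75), ([305.4, 194.8], 0.74)]
finished_stub [([246.7, 172.1], 0.92)]
top pos [0.342 0.028 0.959] f 363.61424169168305
pliers [([424.3, 208.3], 0.74)]
grip_point [([439.5, 196.5], 0.89)]
ring_centre [([417.7, 197.5], 0.93)]
stand [([423.7, 209.2], 0.79)]
bare_stub [([286.9, 194.3], 0.59), ([421.2, 207.6], 0.46)]
bare_stub_groove []
finished_stub [([200.3, 187.8], 0.82), ([288.0, 191.8], 0.28)]
wrist pos [0.163 0.661 0.374] f 288.3039794101339
pliers []
grip_point []
ring_centre []
stand []
bare_stub []
bare_stub_groove []
finished_stub []
```

View pics/a.png

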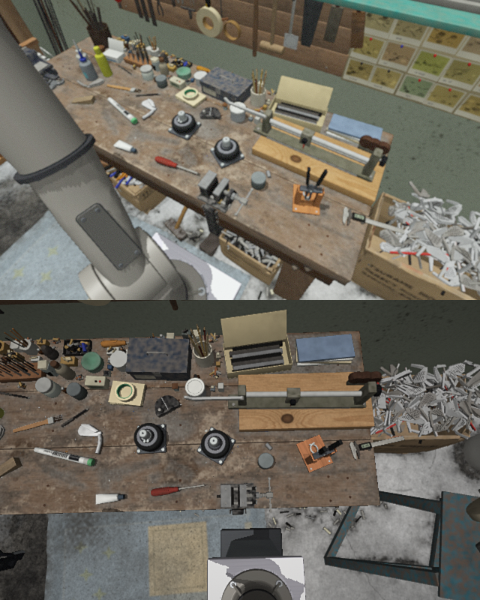

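The picture shows the two wheels at top-camera (200,188) and (287,194), and the pliers in the orange stand at about (424,208), right of the robot. In the scene camera the stand is at about (412,265). The detections agree with this, so I'll triangulate.

```bash
python3 - <<'E'
from h import *
s,t=cam('scene'),cam('top')
for n,a,b in [('pliers',(413.2,264.7),(424.3,208.3)),('grip',(418.4,232.6),(439.5,196.5)),('ring',(413.6,260.5),(417.7,197.5)),('stand',(405.6,271.1),(423.7,209.2)),('bare',(302.2,201.8),(286.9,194.3)),('fin',(246.7,172.1),(200.3,187.8))]:
    X,e=tri([(s,a),(t,b)]); print(n,X.round(4),np.round(e,1))
print('top grip z=.163',onz(t,(439.5,196.5),.163),'ring',onz(t,(417.7,197.5),.0245),'pl',onz(t,(424.3,208.3),.023))
s_=cv2.imread('pics/scene0.png')[190:300,350:470];t_=cv2.imread('pics/top0.png')[150:260,370:490]
cv2.imwrite('pics/b.png',cv2.resize(np.hstack([s_,t_]),(800,367),interpolation=cv2.INTER_CUBIC))
E
```

```text
pliers [ 0.4812 -0.2303  0.0343] [1.8 1.8]
grip [ 0.4822 -0.2215  0.1736] [0.9 0.9]
ring [ 0.5165 -0.2251 -0.0026] [1.7 1.7]
stand [ 0.4766 -0.2266  0.0096] [2.2 2.2]
bare [0.528  0.1264 0.0213] [0.5 0.5]
fin [ 0.5592  0.3613 -0.0034] [1.6 1.9]
top grip z=.163 [ 0.48529539 -0.22658378  0.163     ] ring [ 0.50899213 -0.21404265  0.0245    ] pl [ 0.480341   -0.22944683  0.023     ]
```

View pics/b.png

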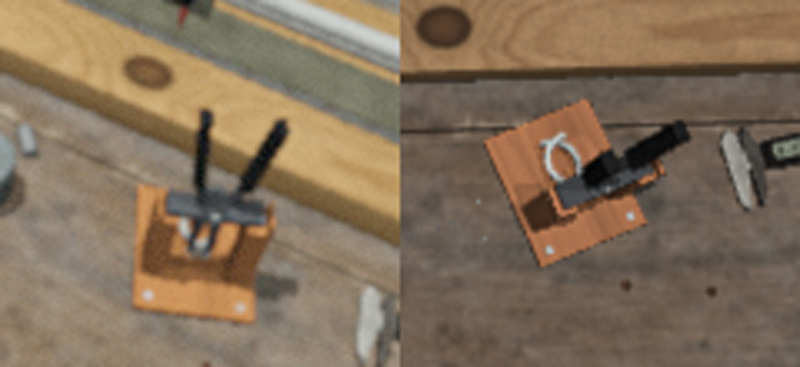

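```bash
R='{"linear":[0.373,-0.161,-0.246],"dr":[0,50,0],"hand":1}'; python3 -m crank '[{"linear":[0.01,-0.03,-0.007],"dr":[0,3,0],"hand":1},{"linear":[0.04,-0.06,-0.026],"dr":[0,8,0],"hand":1},{"linear":[0.37,-0.16,-0.25],"dr":[0,50,0],"hand":1},{"linear":[0.37,-0.16,-0.25],"dr":[0,50,0],"hand":1},{"linear":[0.37,-0.16,-0.25],"dr":[0,50,0],"hand":1},{"linear":[0.37,-0.16,-0.25],"dr":[0,50,0],"hand":1},{"linear":[0.37,-0.16,-0.25],"dr":[0,50,0],"hand":1},{"linear":[0.37,-0.16,-0.25],"dr":[0,50,0],"hand":1},{"linear":[0.37,-0.16,-0.25],"dr":[0,50,0],"hand":1},{"linear":[0.37,-0.16,-0.25],"dr":[0,50,0],"hand":1}]'
cat > look.py <<'E'
import sys; from h import *
def look(tag,names):
    c=cam('wrist'); im=bot.read_camera('wrist'); cv2.imwrite(f'pics/{tag}.png',im)
    np.savez(f'{tag}.npz',K=c[0],R=c[1],t=c[2])
    for n in names:
        print(n,[(np.round(r['xy'],1).tolist(),round(r['score'],2)) for r in bot.place_of('wrist',n)[:3]])
    o=bot.get_obs(); print('t',o['t'],'tcp',o['eef_pos'].round(4) if hasattr(o['eef_pos'],'round') else o['eef_pos']); print(Rq(o['tool_rot']).round(4).tolist())
if __name__=='__main__': look(sys.argv[1],sys.argv[2:])
E
python3 look.py w1 bare_stub bare_stub_groove finished_stub
python3 - <<'E'
from h import *
z=np.load('w1.npz');c=(z['K'],z['R'],z['t']);print(c[1],-c[1].T@c[2])
for X in [(.528,.1264,.06),(.555,.361,.06),(.481,-.229,.1)]: print(proj(c,X))
E
```

```text
t: 2.03
eef_pos: [0.4504, 0.3312, 0.3407]
tool_rot: [0.577, -0.577, 0.409, -0.408]
contact_force: [1.8, 0.4, 0.6]
gripper_width: 0.998
bare_stub [([330.0, 263.7], 0.71)]
bare_stub_groove [([334.2, 280.2], 0.74)]
finished_stub [([389.0, 164.5], 0.74)]
t 2.2333 tcp [0.4506 0.332  0.3405]
[[0.3298, 0.0007, 0.944], [-0.944, 0.0012, 0.3298], [-0.0009, -1.0, 0.0011]]
[[ 9.42784777e-01  3.33401155e-01  7.30072895e-04]
 [ 3.16377600e-01 -8.95332429e-01  3.13504475e-01]
 [ 1.05176412e-01 -2.95336268e-01 -9.49586442e-01]] [0.42491925 0.40758291 0.51494366]
[327.40407256 281.33445508]
[392.70396371 166.12869048]
[247.40548022 428.03009752]
```

View pics/w1.png

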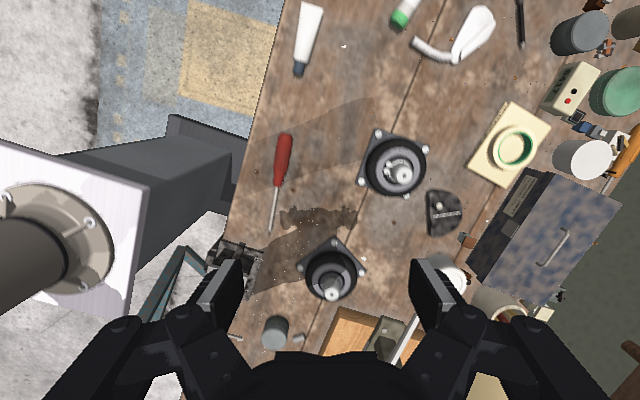

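The upper wheel (395,165) carries the bright circlip with lugs, and the lower one (332,280) is bare, as detected. Next I'll go to the pliers.

```bash
python3 -m crank '[{"linear":[0.03,0,-0.006],"dr":[0,6,0],"hand":1},{"linear":[0.52,-0.02,-0.11],"dr":[0,85,0],"hand":1},{"linear":[0.52,-0.02,-0.11],"dr":[0,85,0],"hand":1},{"linear":[0.52,-0.02,-0.11],"dr":[0,85,0],"hand":1},{"linear":[0.52,-0.02,-0.11],"dr":[0,85,0],"hand":1},{"linear":[0.52,-0.02,-0.11],"dr":[0,85,0],"hand":1},{"linear":[0.52,-0.02,-0.11],"dr":[0,85,0],"hand":1},{"linear":[0.52,-0.02,-0.11],"dr":[0,85,0],"hand":1},{"linear":[0.52,-0.02,-0.11],"dr":[0,85,0],"hand":1},{"linear":[0.52,-0.02,-0.11],"dr":[0,85,0],"hand":1}]'
python3 look.py w2 bare_stub bare_stub_groove pliers
```

```text
t: 3.07
eef_pos: [0.5026, -0.0688, 0.3548]
tool_rot: [0.235, -0.235, 0.667, -0.667]
contact_force: [0.8, 0.1, 0.1]
gripper_width: 0.999
bare_stub [([248.0, 64.8], 0.91)]
bare_stub_groove [([237.5, 60.7], 0.61), ([406.7, 250.4], 0.31)]
pliers [([384.8, 217.5], 0.58)]
t 3.2667 tcp [ 0.5027 -0.0683  0.3546]
[[-0.7772, -0.0004, 0.6293], [-0.6293, 0.0003, -0.7772], [0.0001, -1.0, -0.0005]]
```

```bash
python3 -m crank '[{"linear":[0.02,0,0.025],"dr":[0,5,0],"hand":1},{"linear":[0.05,0,0.055],"dr":[0,10,0],"hand":1},{"linear":[0.075,0,0.085],"dr":[0,15,0],"hand":1},{"linear":[0.09,0,0.105],"dr":[0,15,0],"hand":1},{"linear":[0.092,0,0.108],"dr":[0,15,0],"hand":1},{"linear":[0.092,0,0.108],"dr":[0,15,0],"hand":1}]'
python3 look.py w3 pliers grip_point ring_centre stand
python3 - <<'E'
from h import *
ld=lambda n:(lambda z:(z['K'],z['R'],z['t']))(np.load(n+'.npz'))
a,b=ld('w1'),ld('w2')
print('bare org',tri([(a,(330,263.7)),(b,(248,64.8))]),'groove',tri([(a,(334.2,280.2)),(b,(237.5,60.7))]))
for c,uv in((a,(334.2,280.2)),(b,(237.5,60.7))): print(onz(c,uv,.0605))
for c,uv in((a,(330,263.7)),(b,(248,64.8))): print(onz(c,uv,0))
E
```

```text
t: 3.77
eef_pos: [0.4995, -0.2097, 0.3543]
tool_rot: [0.147, -0.148, 0.692, -0.691]
contact_force: [-0.4, 0.7, -0.5]
gripper_width: 1.001
pliers [([328.9, 167.9], 0.71)]
grip_point []
ring_centre [([329.6, 153.4], 0.9)]
stand [([331.4, 161.0], 0.71)]
t 4.0167 tcp [ 0.4998 -0.2081  0.3546]
[[-0.9119, -0.0003, 0.4105], [-0.4105, 0.0009, -0.9119], [-0.0001, -1.0, -0.0009]]
bare org (array([ 0.53631591,  0.12747331, -0.00574487]), [np.float64(1.2131240401330463), np.float64(1.5650246205775988)]) groove (array([0.53854612, 0.12813433, 0.05336613]), [np.float64(1.1279061627020786), np.float64(1.4966767339754932)])
[0.53874698 0.13307418 0.0605    ]
[0.53704106 0.12524815 0.0605    ]
[0.53273958 0.12985573 0.        ]
[0.53897246 0.12668565 0.        ]
```

View pics/w3.png

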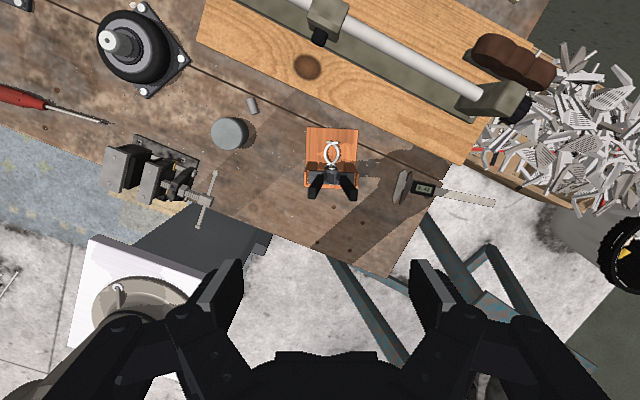

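The pliers are in their stand at about (332,168), ring forward at (331,153), handles towards the robot at about (332,190), nearly aligned with the jaws. I'll refine the pose with a model overlay.

```bash
python3 - <<'E'
from h import *
ld=lambda n:(lambda z:(z['K'],z['R'],z['t']))(np.load(n+'.npz'))
c=ld('w3'); 
print('org',onz(c,(328.9,167.9),.023),'ring',onz(c,(329.6,153.4),.0245),'stand',onz(c,(331.4,161),0))
im=cv2.imread('pics/w3.png'); 
for n in ['stand','pliers']:
    r=bot.cut_out('wrist',n)[0]; m=r['pixels'].astype(np.uint8); print(n,r['score'],r['extent'])
    np.save(f'm_{n}.npy',m)
# orange mask -> base rectangle
S=6; x0,y0=285,105
crop=cv2.resize(im[y0:y0+100,x0:x0+95],None,fx=S,fy=S,interpolation=cv2.INTER_CUBIC)
x,y,yaw=.482,-.229,np.deg2rad(24.2)
Rz=Rn.from_euler('z',yaw).as_matrix()
def P(p): return tuple(int(v) for v in ((proj(c,Rz@np.array(p)+[x,y,0])-[x0-.5,y0-.5])*S))
for q in [[.0,0,.2],[0,.021,.2],[0,-.021,.2]]: cv2.circle(crop,P(q),4,(0,255,255),-1)
for k in range(24):
    a=k*np.pi/12; cv2.circle(crop,P([.023+.0175*np.cos(a),.0175*np.sin(a),.0245]),2,(0,255,0),-1)
bar=[[-.01,-.035,.097],[-.01,.035,.097],[.01,.035,.097],[.01,-.035,.097]]
cv2.polylines(crop,[np.array([P(b) for b in bar])],True,(255,0,0),1)
cv2.imwrite('pics/c.png',crop); 
E
```

```text
org [ 0.48476187 -0.22251345  0.023     ] ring [ 0.50881229 -0.21297235  0.0245    ] stand [ 0.49425096 -0.2235108   0.        ]
stand 0.64 [302.1, 123.2, 358.6, 188.5]Traceback (most recent call last):
  File "<stdin>", line 7, in <module>
IndexError: list index out of range
```

```bash
cat > ov.py <<'E'
import sys; from h import *
tag,x,y,yd,x0,y0,w,h,S,sp=sys.argv[1],*map(float,sys.argv[2:11]); x0,y0,w,h,S=map(int,(x0,y0,w,h,S))
z=np.load(tag+'.npz');c=(z['K'],z['R'],z['t']); im=cv2.imread(f'pics/{tag}.png')
crop=cv2.resize(im[y0:y0+h,x0:x0+w],None,fx=S,fy=S,interpolation=cv2.INTER_CUBIC)
Rz=Rn.from_euler('z',np.deg2rad(yd)).as_matrix()
def P(p): return tuple(int(v) for v in ((proj(c,Rz@np.array(p)+[x,y,0])-[x0-.5,y0-.5])*S))
for s in(1,-1):
    q=[[dx,s*(sp+e),.2] for dx,e in[(-.0075,-.01),(.0075,-.01),(.0075,0),(-.0075,0)]]
    cv2.polylines(crop,[np.array([P(b) for b in q])],True,(0,255,255),1)
for k in range(24):
    a=k*np.pi/12; cv2.circle(crop,P([.023+.0155*np.cos(a),.0115*np.sin(a),.0245]),2,(0,255,0),-1)
bar=[[-.01,-.035,.097],[-.01,.035,.097],[.01,.035,.097],[.01,-.035,.097]]
cv2.polylines(crop,[np.array([P(b) for b in bar])],True,(255,0,0),1)
cv2.imwrite('pics/'+sys.argv[11]+'.png',crop)
E
python3 ov.py w3 .484 -.226 24.2 285 105 95 100 6 .0303 c
```

```text
(no output)
```

View pics/c.png

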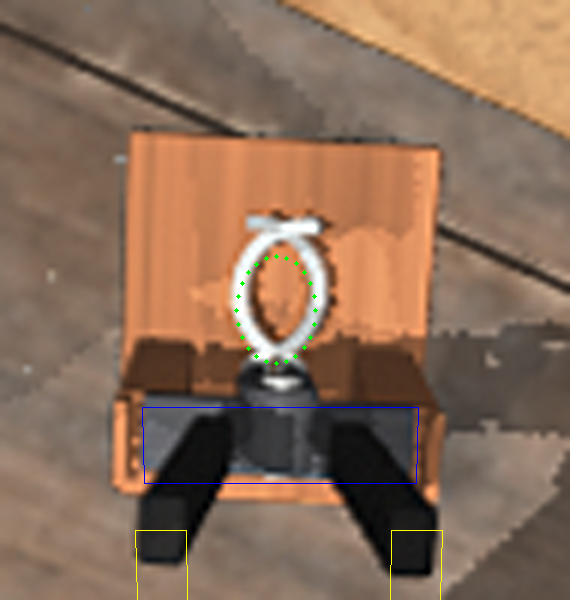

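```bash
cat > fit.py <<'E'
from h import *
from scipy.optimize import least_squares
def fit(tag,pts,x0,y0,S,dz=True):
    z=np.load(tag+'.npz');c=(z['K'],z['R'],z['t'])
    def f(p):
        R=Rn.from_euler('z',p[2]).as_matrix()
        return np.concatenate([proj(c,R@np.array(m)+[p[0],p[1],p[3] if dz else 0])-(np.array(u)/S+[x0-.5,y0-.5]) for m,u in pts])
    r=least_squares(f,[.484,-.226,.4,0][:4]); print(tag,r.x.round(4),np.rad2deg(r.x[2]).round(1),'px res',r.fun.round(1))
E
python3 - <<'E'
from fit import fit
pts=[([0,.0253,.2],(163,528)),([0,-.0253,.2],(411,541)),([.01,.035,.097],(152,398)),([-.01,.015,.097],(230,472)),([.01,-.035,.097],(408,402)),([.023,0,.0245],(280,297))]
fit('w3',pts,285,105,6); fit('w3',pts,285,105,6,False)
E
# lower view
python3 -m crank '[{"linear":[0.01,0.02,0],"dr":[0,1,0],"hand":1},{"linear":[0.015,0.05,0],"dr":[0,2.5,0],"hand":1},{"linear":[0.015,0.075,0.01],"dr":[0,2.5,0],"hand":1},{"linear":[0.015,0.08,0.01],"dr":[0,2.5,0],"hand":1},{"linear":[0.015,0.08,0.01],"dr":[0,2.5,0],"hand":1},{"linear":[0.015,0.08,0.01],"dr":[0,2.5,0],"hand":1}]'
python3 look.py w4 pliers grip_point ring_centre stand
python3 ov.py w4 .484 -.226 22 250 120 160 150 4 .0303 d
```

```text
w3 [ 0.4823 -0.2273  0.3971 -0.0263] 22.8 px res [ 1.2  1.4 -0.7  0.2 -0.1 -1.1 -1.  -1.1  0.6 -0.8 -0.2  1.1]
w3 [ 0.488  -0.2243  0.3978  0.    ] 22.8 px res [-0.2  2.5  1.   1.3 -1.4 -1.8 -1.5 -1.   2.  -1.4 -0.2 -0.3]
t: 4.62
eef_pos: [0.49, -0.2256, 0.2757]
tool_rot: [-0.132, 0.132, -0.695, 0.695]
contact_force: [0.3, 0.0, 0.8]
gripper_width: 0.998
pliers [([325.2, 170.0], 0.65)]
grip_point [([326.2, 192.6], 0.56)]
ring_centre [([323.5, 149.5], 0.59)]
stand [([324.2, 162.5], 0.86)]
t 4.8667 tcp [ 0.4901 -0.2258  0.2759]
[[-0.9303, 0.002, 0.3667], [-0.3667, -0.0001, -0.9303], [-0.0018, -1.0, 0.0008]]
```

View pics/d.png

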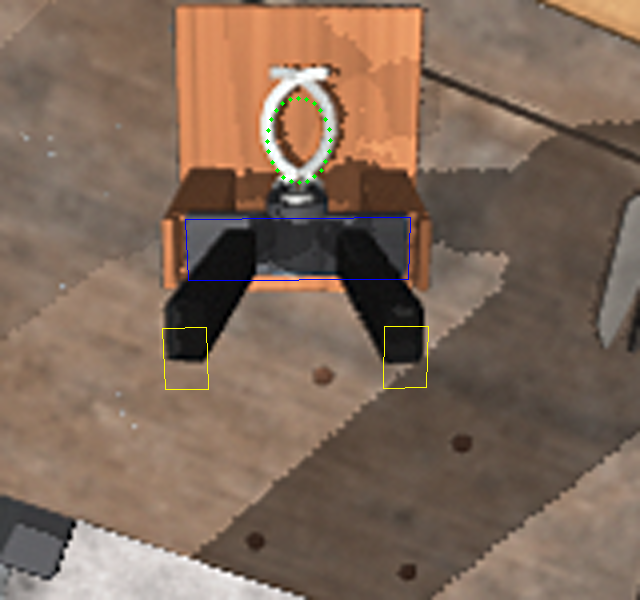

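```bash
python3 - <<'E'
from h import *
ld=lambda n:(lambda z:(z['K'],z['R'],z['t']))(np.load(n+'.npz'))
a,b=ld('w3'),ld('w4')
A=lambda u:np.array(u)/6+[284.5,104.5]
B=lambda u:np.array(u)/4+[249.5,119.5]
Rz=Rn.from_euler('z',np.deg2rad(22.5)).as_matrix()
for n,u,v in [('Lcorner',(140,563),(167,360)),('Rcorner',(433,575),(424,362)),('ring',(280,297),(300,131)),('baseL',(131,130),(177,6)),('baseR',(440,148),(421,8)),
  ('barLfar',(152,398),(187,210)),('barnear mid',(285,478),(300,280)),('pivot top',(278,365),(297,181))]:
    X,e=tri([(a,A(u)),(b,B(v))]); print(n,X.round(4),np.round(e,1),'local',(Rz.T@(X-[.485,-.226,0])).round(4))
E
```

```text
Lcorner [ 0.4723 -0.1987  0.1988] [0. 0.] local [-0.0013  0.0301  0.1988]
Rcorner [ 0.4949 -0.2526  0.203 ] [0.4 0.5] local [-0.001  -0.0284  0.203 ]
ring [ 0.5065 -0.2173  0.0064] [0.1 0.1] local [ 0.0232 -0.0002  0.0064]
baseL [ 0.5316 -0.1569 -0.0088] [0.2 0.2] local [ 0.0695  0.046  -0.0088]
baseR [ 0.5649 -0.2446 -0.0137] [0. 0.] local [ 0.0667 -0.0477 -0.0137]
barLfar [ 0.4886 -0.19    0.124 ] [0.6 0.7] local [0.0171 0.0319 0.124 ]
barnear mid [ 0.4856 -0.2259  0.137 ] [0.3 0.4] local [ 0.0006 -0.0002  0.137 ]
pivot top [ 0.497  -0.2201  0.06  ] [0.3 0.4] local [0.0133 0.0008 0.06  ]
```

```bash
python3 - <<'E'
from h import *
from scipy.optimize import least_squares
ld=lambda n:(lambda z:(z['K'],z['R'],z['t']))(np.load(n+'.npz'))
a,b,s,t=ld('w3'),ld('w4'),cam('scene'),cam('top')
A=lambda u:np.array(u)/6+[284.5,104.5]
B=lambda u:np.array(u)/4+[249.5,119.5]
S=lambda u:np.array(u)/3.333+[349.5,189.5]
T=lambda u:np.array([u[0]-400,u[1]])/3.333+[369.5,149.5]
M=dict(L=[-.0075,.0303,.2],R=[-.0075,-.0303,.2],ring=[.023,0,.0245],barL=[.01,.035,.097],barN=[-.01,0,.097],Lt=[0,.0253,.2],Rt=[0,-.0253,.2])
obs=[(a,A,dict(L=(140,563),R=(433,575),ring=(280,297),barL=(152,398),barN=(285,478))),
(b,B,dict(L=(167,360),R=(424,362),ring=(300,131),barL=(187,210),barN=(300,280))),
(s,S,dict(Lt=(206,115),Rt=(280,125))),(t,T,dict(ring=(561,157),Lt=(603,164),Rt=(678,132)))]
def f(p,only=None):
    R=Rn.from_euler('z',p[2]).as_matrix(); r=[]
    for i,(c,g,d) in enumerate(obs):
        if only is None or i in only:
            for k,u in d.items(): r.append(proj(c,R@np.array(M[k])+[p[0],p[1],0])-g(u))
    return np.concatenate(r)
for o in [None,[0],[1],[2,3]]:
    r=least_squares(f,[.484,-.226,.4],args=(o,),loss='soft_l1'); print(o,r.x.round(4),np.rad2deg(r.x[2]).round(1),f(r.x,o).reshape(-1,2).round(1).tolist())
E
```

```text
None [ 0.4879 -0.2243  0.4079] 23.4 [[-0.5, 2.9], [1.2, 1.5], [-0.4, -0.2], [-1.5, -1.5], [-0.9, -1.7], [-0.5, 3.8], [0.9, 1.4], [-0.8, -0.5], [-0.7, -0.5], [-0.3, -3.2], [0.9, -0.7], [1.9, -1.7], [0.3, 0.9], [2.7, -1.7], [1.3, -1.9]]
[0] [ 0.4884 -0.2248  0.4228] 24.2 [[0.1, 3.0], [1.9, 1.0], [-0.2, -0.4], [-1.2, -1.3], [-0.3, -1.9]]
[1] [ 0.4884 -0.2245  0.4028] 23.1 [[-0.2, 3.2], [1.3, 1.1], [-0.5, -0.8], [-0.4, -0.9], [-0.1, -3.6]]
[2, 3] [ 0.4844 -0.2215  0.359 ] 20.6 [[-0.9, -0.6], [0.2, -0.7], [-0.3, 2.0], [1.2, -0.6], [0.3, 0.2]]
```

```bash
python3 -m crank '[{"linear":[0.001,0.01,-0.002],"dr":[0,-1,0],"hand":1},{"linear":[0.002,0.035,-0.003],"dr":[0,-1.2,0],"hand":1},{"linear":[0.002,0.06,-0.003],"dr":[0,-1.2,0],"hand":1},{"linear":[0.002,0.085,-0.003],"dr":[0,-1.2,0],"hand":1},{"linear":[0.002,0.11,-0.003],"dr":[0,-1.2,0],"hand":1},{"linear":[0.002,0.128,-0.003],"dr":[0,-1.2,0],"hand":1},{"linear":[0.002,0.136,-0.003],"dr":[0,-1.2,0],"hand":1},{"linear":[0.002,0.137,-0.003],"dr":[0,-1.2,0],"hand":1},{"linear":[0.002,0.137,-0.003],"dr":[0,-1.2,0],"hand":1}]'
python3 look.py w5 pliers grip_point ring_centre
```

```text
t: 5.62
eef_pos: [0.4864, -0.224, 0.138]
tool_rot: [-0.139, 0.139, -0.693, 0.693]
contact_force: [0.6, -0.2, 1.2]
gripper_width: 0.999
pliers [([325.6, 190.7], 0.95)]
grip_point []
ring_centre [([326.0, 169.6], 0.84)]
t 5.8167 tcp [ 0.4873 -0.2241  0.139 ]
[[-0.9226, 0.0022, 0.3858], [-0.3858, -0.0003, -0.9226], [-0.0019, -1.0, 0.0011]]
```

View pics/w5.png

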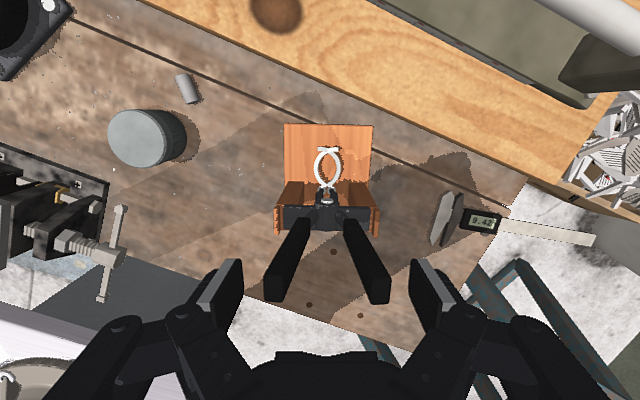

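Both handles are between the open pads, with their top ends at (285,298) and (378,298) and the pads at about x 225 and 430. A quick check on the fore-aft alignment before closing:

```bash
python3 ov.py w5 .487 -.224 22.7 220 110 220 210 1 .0303 e; python3 - <<'E'
from h import *
z=np.load('w5.npz');c=(z['K'],z['R'],z['t'])
Rz=Rn.from_euler('z',np.deg2rad(22.7)).as_matrix()
for n,p in dict(Lc=[-.0075,.0303,.2],Rc=[-.0075,-.0303,.2],Lf=[.0075,.0303,.2],ring=[.023,0,.0245],barN=[-.01,0,.097],barL=[.01,.035,.097],barR=[.01,-.035,.097]).items():
    print(n,proj(c,Rz@np.array(p)+[.487,-.224,0]).round(1))
E
```

```text
Lc [260.5 309.7]
Rc [390.3 309.8]
Lf [258.1 281.9]
ring [325.7 169.4]
barN [325.6 227.7]
barL [281.2 204.2]
barR [370.1 204.3]
```

```bash
python3 -m crank '[{"linear":[-0.001,0,0.001],"dr":[0,0,0],"hand":-1},{"linear":[-0.001,0,0.001],"dr":[0,0,0],"hand":-1},{"linear":[-0.001,0,0.001],"dr":[0,0,0],"hand":-1},{"linear":[-0.001,0,0.001],"dr":[0,0,0],"hand":-1},{"linear":[-0.001,0,0.001],"dr":[0,0,0],"hand":-1},{"linear":[-0.001,0,0.001],"dr":[0,0,0],"hand":-1},{"linear":[-0.001,0,0.001],"dr":[0,0,0],"hand":-1},{"linear":[-0.001,0,0.001],"dr":[0,0,0],"hand":-1},{"linear":[-0.001,0,0.001],"dr":[0,0,0],"hand":-1},{"linear":[-0.001,0,0.001],"dr":[0,0,0],"hand":-1}]' 50
python3 look.py w6 pliers ring_centre
```

```text
t: 6.65
eef_pos: [0.4888, -0.224, 0.1394]
tool_rot: [0.14, -0.138, 0.694, -0.693]
contact_force: [-3.0, 3.5, 13.2]
gripper_width: 0.385
pliers [([325.6, 194.2], 0.72)]
ring_centre [([323.8, 169.3], 0.71)]
t 6.8 tcp [ 0.4888 -0.224   0.1394]
[[-0.9225, 0.002, 0.3861], [-0.3861, 0.0013, -0.9225], [-0.0023, -1.0, -0.0004]]
```

View pics/w6.png

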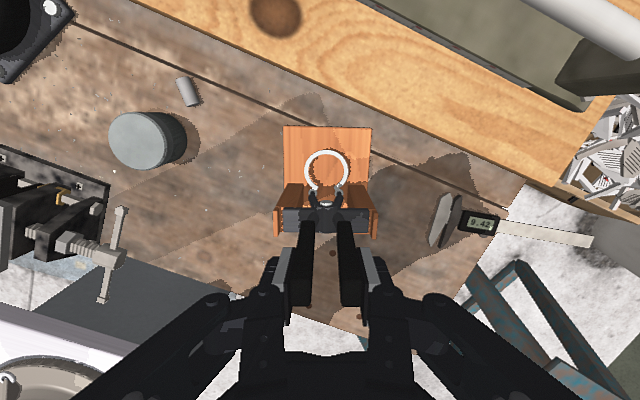

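The circlip is now a full circle centred near (326,172), the opening is 0.385 and the handles are parallel in the pads. I'll lift straight up.

```bash
python3 -m crank '[{"linear":[0,-0.004,0],"dr":[0,0,0],"hand":-1},{"linear":[0,-0.014,0],"dr":[0,0,0],"hand":-1},{"linear":[0,-0.03,0],"dr":[0,0,0],"hand":-1},{"linear":[0,-0.05,0],"dr":[0,0,0],"hand":-1},{"linear":[0,-0.07,0],"dr":[0,0,0],"hand":-1},{"linear":[0,-0.09,0],"dr":[0,0,0],"hand":-1},{"linear":[0,-0.11,0],"dr":[0,0,0],"hand":-1},{"linear":[0,-0.125,0],"dr":[0,0,0],"hand":-1},{"linear":[0,-0.132,0],"dr":[0,0,0],"hand":-1},{"linear":[0,-0.132,0],"dr":[0,0,0],"hand":-1}]'
python3 look.py w7 pliers ring_centre bare_stub bare_stub_groove
python3 - <<'E'
from h import *
z=np.load('w7.npz');c=(z['K'],z['R'],z['t']);o=bot.get_obs();R=Rq(o['tool_rot'])
im=cv2.imread('pics/w7.png')
w=im[90:330,200:450]; cv2.imwrite('pics/f.png',np.hstack([cv2.resize(w,None,fx=2.2,fy=2.2),im[:240,:240].repeat(1,0) if 0 else cv2.resize(im[:240,:100],None,fx=2.2,fy=2.2)]))
# ring seen from above (t6) for comparison and the nominal in tool frame
y6=np.load('w6.npz');c6=(y6['K'],y6['R'],y6['t']); print('ring6 px@z',onz(c6,(326,172),.0245))
E
```

```text
t: 7.63
eef_pos: [0.4884, -0.2248, 0.2714]
tool_rot: [-0.14, 0.138, -0.693, 0.694]
contact_force: [-1.0, 0.1, -2.3]
gripper_width: 0.383
pliers [([328.0, 192.8], 0.85)]
ring_centre [([322.2, 171.3], 0.62)]
bare_stub [([102.9, 32.9], 0.73)]
bare_stub_groove [([59.2, 19.5], 0.68)]
t 7.8833 tcp [ 0.487  -0.224   0.2687]
[[-0.9227, -0.0021, 0.3856], [-0.3856, 0.0003, -0.9227], [0.0018, -1.0, -0.0011]]
ring6 px@z [ 0.50817247 -0.21639507  0.0245    ]
```

View pics/f.png

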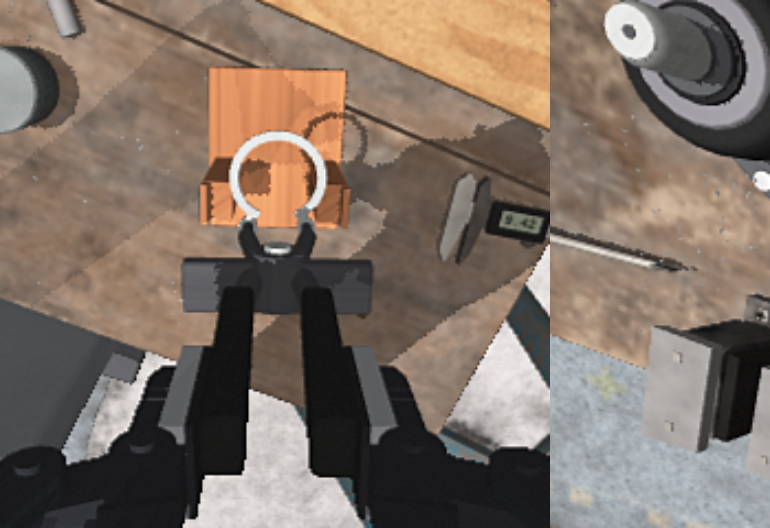

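The circlip is clear of the stand, a full open circle centred near crop (278,178), and the pliers hang straight. Now I'll locate the ring in the tool frame by an ellipse fit.

```bash
cat > ring.py <<'E'
from h import *
def ring(tag,zt=-.115):
    """ring centre in tool frame from white ring in the wrist picture; plane tool y = -zt"""
    im=cv2.imread(f'pics/{tag}.png'); hsv=cv2.cvtColor(im,cv2.COLOR_BGR2HSV)
    m=((hsv[...,1]<40)&(hsv[...,2]>165)).astype(np.uint8); m[:145]=0;m[198:]=0;m[:,:300]=0;m[:,355:]=0
    H=np.array(bot.camera_params('wrist')['hand_eye']);K=np.array(bot.camera_params('wrist')['K'])
    ys,xs=np.nonzero(m); d=np.linalg.solve(K,np.vstack([xs,ys,np.ones_like(xs)])); d=H[:3,:3]@d
    o=H[:3,3]; P=(o[:,None]+d*((-zt-o[1])/d[1])); x,z=P[0],P[2]
    from scipy.optimize import least_squares
    r=least_squares(lambda p:np.hypot(x-p[0],z-p[1])-p[2],[np.mean(x),np.mean(z),.019],loss='soft_l1',f_scale=.001)
    print(len(xs),'ring centre tool x,z,mean radius',r.x.round(4),'rms',np.std(r.fun).round(4)); return r.x
if __name__=='__main__':
    import sys
    for t in sys.argv[1:]:
        for zt in(-.112,-.115,-.118): ring(t,zt)
E
python3 ring.py w7 w6
```

```text
399 ring centre tool x,z,mean radius [-0.0222  0.0003  0.0201] rms 0.0013
399 ring centre tool x,z,mean radius [-0.0216  0.0003  0.0203] rms 0.0013
399 ring centre tool x,z,mean radius [-0.021   0.0003  0.0205] rms 0.0014
401 ring centre tool x,z,mean radius [-0.022   0.0002  0.0201] rms 0.0012
401 ring centre tool x,z,mean radius [-0.0214  0.0002  0.0203] rms 0.0012
401 ring centre tool x,z,mean radius [-0.0208  0.0002  0.0205] rms 0.0012
```

```bash
python3 -m crank '[{"linear":[-0.005,-0.002,-0.009],"dr":[0,0,0],"hand":-1},{"linear":[-0.017,-0.002,-0.03],"dr":[0,0,0],"hand":-1},{"linear":[-0.034,-0.002,-0.06],"dr":[0,0,0],"hand":-1},{"linear":[-0.053,-0.002,-0.095],"dr":[0,0,0],"hand":-1},{"linear":[-0.072,-0.002,-0.13],"dr":[0,0,0],"hand":-1},{"linear":[-0.092,-0.002,-0.165],"dr":[0,0,0],"hand":-1},{"linear":[-0.109,-0.002,-0.195],"dr":[0,0,0],"hand":-1},{"linear":[-0.123,-0.002,-0.22],"dr":[0,0,0],"hand":-1},{"linear":[-0.132,-0.002,-0.236],"dr":[0,0,0],"hand":-1},{"linear":[-0.134,-0.002,-0.24],"dr":[0,0,0],"hand":-1}]'
python3 -m crank '[{"linear":[0,0,0],"dr":[0,0,0],"hand":-1},{"linear":[0,0,0],"dr":[0,0,0],"hand":-1}]'
python3 look.py w8 bare_stub bare_stub_groove; python3 ring.py w8
```

```text
t: 8.72
eef_pos: [0.5186, 0.0533, 0.2708]
tool_rot: [0.141, -0.142, 0.693, -0.693]
contact_force: [-0.8, 0.1, -2.4]
gripper_width: 0.383
t: 8.88
eef_pos: [0.5185, 0.0475, 0.2713]
tool_rot: [-0.138, 0.139, -0.693, 0.694]
contact_force: [0.0, -0.4, -3.1]
gripper_width: 0.384
bare_stub [([281.4, 133.9], 0.73)]
bare_stub_groove [([274.5, 135.5], 0.56)]
t 9.0333 tcp [0.5187 0.0468 0.2718]
[[-0.9238, -0.0002, 0.3829], [-0.3829, -0.0003, -0.9238], [0.0003, -1.0, 0.0002]]
426 ring centre tool x,z,mean radius [-0.022   0.0003  0.0201] rms 0.0015
426 ring centre tool x,z,mean radius [-0.0214  0.0003  0.0203] rms 0.0015
426 ring centre tool x,z,mean radius [-0.0208  0.0003  0.0206] rms 0.0015
```

View pics/w8.png

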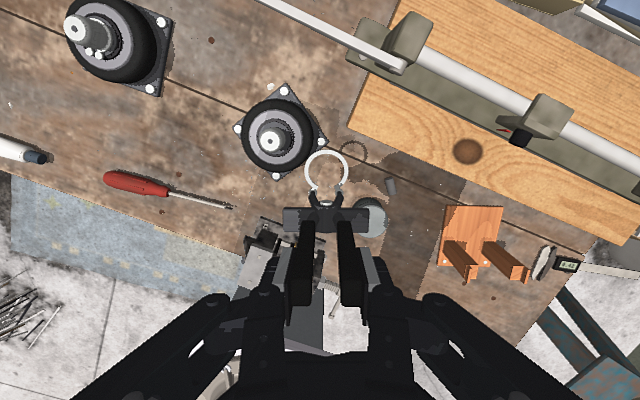

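The bare stub's top is at about (269,141) beside the ring at (326,171), and its plate bolts are at (284,89), (238,128), (274,177) and (321,142). I'll locate the axis from these.

```bash
python3 - <<'E'
from h import *
z=np.load('w8.npz');c=(z['K'],z['R'],z['t'])
im=cv2.imread('pics/w8.png');g=im[120:165,245:300].astype(int)
hsv=cv2.cvtColor(im,cv2.COLOR_BGR2HSV)[120:165,245:300]
m=((hsv[...,2]>200)&(hsv[...,1]<40)).astype(np.uint8)
n,l,s,ce=cv2.connectedComponentsWithStats(m)
for i in range(1,n):
    if s[i,4]>15: print(s[i].tolist(),(ce[i]+[245,120]).round(1), onz(c,ce[i]+[245,120],.092).round(4))
print('bolts',np.mean([onz(c,p,.006) for p in [(284,89),(238,128),(274,177),(321,142)]],axis=0).round(4))
print('org net',onz(c,(281.4,133.9),0).round(4),'groove net',onz(c,(274.5,135.5),.0605).round(4))
for r in range(124,160): print(''.join('%4d'%v for v in im[r,252:290].mean(1).astype(int)))
E
```

```text
[6, 0, 8, 9, 22] [253.9 123.5] [0.5457 0.1506 0.092 ]
[9, 0, 11, 30, 46] [257.6 131.3] [0.5389 0.1437 0.092 ]
[15, 11, 19, 20, 270] [269.4 140.6] [0.5339 0.1271 0.092 ]
bolts [0.5325 0.1279 0.006 ]
org net [0.5344 0.1262 0.    ] groove net [0.5373 0.1274 0.0605]
 196 203 199 197 197 197 198 205 175 100  86  82  82  95 116 115 116 117 114 113 115 116 116 113 115 115 112 111 111 111  93  37  73  80  70  64  66 166
 200 200 198 197 197 198 203 215 110  81  90 100 114 117 114 113 116 114 114 115 115 115 115 113 111 112 111 111 111 116 115  91  48  72  79  73  19 126
 201 199 197 197 196 201 209 140  94  91  90 130 121 114 113 115 114 114 117 117 118 116 114 115 114 114 116 115 112 110 111 113 112  99  82  81  75  38
 201 196 196 196 198 205 172  96  86  89 128 136 116 114 115 111 116 109  77 104 105  99  98  86  62  58  50 109 115 112 113 114 115 119  60  21  71  64
 198 196 196 196 200 210 114  89  89 116 133 119 112 111 109 111 111 112 112 109 102  96  98  96  92  91  77  63  50 110 121 118 117 119 117  62  74  77
 198 196 195 197 203 173 101  86  97 126 132 115 112 120 125 127 129 132
[... 3970 characters left out ...]
 134  63  43  58  59  61  63  64  59  59  63  60  59  36  37  75  58 154 167 163 160 160
  48  48  46  44  38  68 129 169 168 165 163 164 162 163 164 168 167 165 167 135  95  54  51  42  65  41  15  23 110 165  84 152 162 165 161 160 159 159
  47  50  49  45  43  40  64 124 168 168 165 163 162 163 162 162 163 165 167 166 165 165 167 165 167 166 166 165 165 169 160 165 164 161 159 159 159 159
  47  49  49  47  47  44  33  63 121 166 175 166 163 163 162 162 161 162 162 165 163 164 165 164 165 166 165 164 162 163 161 161 160 159 159 159 159 160
  38  47  49  50  50  49  42  38  53  92 140 169 170 164 162 162 162 161 161 160 161 161 161 161 159 160 161 160 159 159 160 159 159 159 159 160 161 171
```

```bash
python3 -m crank '[{"linear":[-0.003,0,-0.008],"dr":[0,0,0],"hand":-1},{"linear":[-0.008,0,-0.025],"dr":[0,0,0],"hand":-1},{"linear":[-0.015,0,-0.045],"dr":[0,0,0],"hand":-1},{"linear":[-0.021,0.005,-0.062],"dr":[0,0,0],"hand":-1},{"linear":[-0.023,0.015,-0.069],"dr":[0,0,0],"hand":-1},{"linear":[-0.023,0.023,-0.069],"dr":[0,0,0],"hand":-1},{"linear":[-0.023,0.025,-0.069],"dr":[0,0,0],"hand":-1},{"linear":[-0.023,0.025,-0.069],"dr":[0,0,0],"hand":-1},{"linear":[-0.023,0.025,-0.069],"dr":[0,0,0],"hand":-1}]'
python3 look.py w9 bare_stub bare_stub_groove
python3 - <<'E'
from h import *
P=[]
for i in range(4):
    c=cam('wrist'); o=bot.get_obs(); P.append(o['eef_pos']); im=bot.read_camera('wrist')
print(np.round(P,4).tolist(), bot.get_obs()['contact_force'])
im=cv2.imread('pics/w9.png'); cv2.imwrite('pics/g.png',cv2.resize(im[120:220,275:375],None,fx=6,fy=6,interpolation=cv2.INTER_CUBIC))
E
```

```text
t: 9.78
eef_pos: [0.5136, 0.1196, 0.2468]
tool_rot: [-0.138, 0.138, -0.693, 0.694]
contact_force: [0.4, 0.3, -1.8]
gripper_width: 0.379
bare_stub [([327.2, 149.5], 0.7)]
bare_stub_groove [([326.8, 154.0], 0.92)]
t 9.9333 tcp [0.5139 0.1205 0.2473]
[[-0.9232, 0.0008, 0.3843], [-0.3843, 0.0003, -0.9232], [-0.0008, -1.0, 0.0]]
[[0.5139, 0.1205, 0.2473], [0.5138, 0.1207, 0.2473], [0.5138, 0.1209, 0.2472], [0.5137, 0.121, 0.2472]] [-0.6204028  -0.28418463 -3.01499007]
```

View pics/g.png

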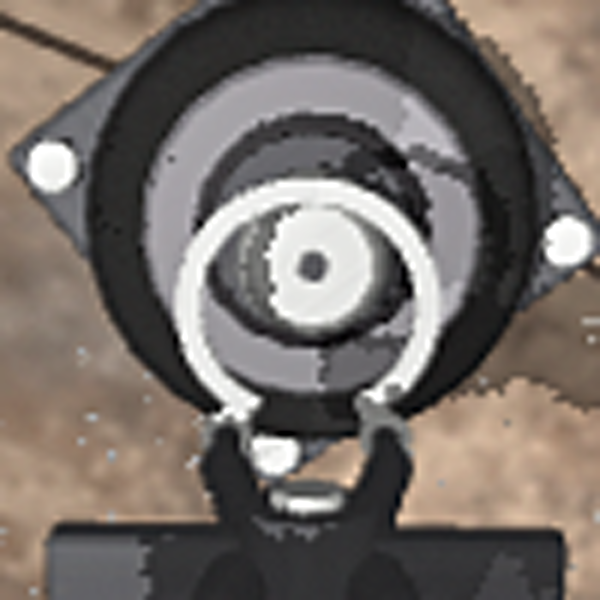

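```bash
python3 - <<'E'
from h import *
z=np.load('w9.npz');c=(z['K'],z['R'],z['t'])
R=np.array([[-.9232,.0008,.3843],[-.3843,.0003,-.9232],[-.0008,-1,0]])
f=lambda u:np.array(u)/6+[274.5,119.5]
s=onz(c,f((313,265)),.092)
print('stub',s)
for dz in(.109,.115):
    # fit the ring outline on its plane (outer edge points, crop px)
    pts=np.array([onz(c,f(u),.2473-dz) for u in[(307,176),(173,310),(442,310),(212,218),(405,215),(192,377),(425,377)]])
    x,y=pts[:,0],pts[:,1]; A=np.c_[2*x,2*y,np.ones(7)]; q=np.linalg.lstsq(A,x*x+y*y,rcond=None)[0]
    r=np.sqrt(q[2]+q[0]**2+q[1]**2); e=s[:2]-q[:2]
    print(dz,'ring',q[:2].round(4),'outer r',r.round(4),'err world',e.round(4),'tool x,z',(R[:2,0]@e).round(4),(R[:2,2]@e).round(4))
b=np.mean([onz(c,f(u),.006) for u in[(51,166),(568,240)]],axis=0);print('bolt mid',b)
E
```

```text
stub [0.53410539 0.12663025 0.092     ]
0.109 ring [0.5343 0.1277] outer r 0.0224 err world [-0.0002 -0.0011] tool x,z 0.0006 0.0009
0.115 ring [0.5331 0.1272] outer r 0.0229 err world [ 0.001  -0.0006] tool x,z -0.0007 0.0009
bolt mid [0.53309434 0.12640022 0.006     ]
```

Ring and stub agree to about 1 mm. I'll correct z by 1 mm and descend in stages while watching the force.

```bash
python3 -m crank '[{"linear":[0,0.004,0.001],"dr":[0,0,0],"hand":-1},{"linear":[0,0.012,0.001],"dr":[0,0,0],"hand":-1},{"linear":[0,0.02,0.001],"dr":[0,0,0],"hand":-1},{"linear":[0,0.027,0.001],"dr":[0,0,0],"hand":-1},{"linear":[0,0.031,0.001],"dr":[0,0,0],"hand":-1},{"linear":[0,0.033,0.001],"dr":[0,0,0],"hand":-1},{"linear":[0,0.035,0.001],"dr":[0,0,0],"hand":-1},{"linear":[0,0.037,0.001],"dr":[0,0,0],"hand":-1},{"linear":[0,0.037,0.001],"dr":[0,0,0],"hand":-1}]'
python3 -m crank '[{"linear":[0,0.002,0],"dr":[0,0,0],"hand":-1},{"linear":[0,0.004,0],"dr":[0,0,0],"hand":-1},{"linear":[0,0.006,0],"dr":[0,0,0],"hand":-1},{"linear":[0,0.008,0],"dr":[0,0,0],"hand":-1}]'
```

```text
t: 10.88
eef_pos: [0.5138, 0.1204, 0.2096]
tool_rot: [-0.139, 0.139, -0.693, 0.693]
contact_force: [0.0, 0.0, -2.8]
gripper_width: 0.383
t: 11.22
eef_pos: [0.5139, 0.1204, 0.2017]
tool_rot: [0.139, -0.139, 0.693, -0.693]
contact_force: [-0.8, 0.8, -1.8]
gripper_width: 0.381
```

```bash
python3 -m crank '[{"linear":[0,0.002,0],"dr":[0,0,0],"hand":-1},{"linear":[0,0.004,0],"dr":[0,0,0],"hand":-1},{"linear":[0,0.006,0],"dr":[0,0,0],"hand":-1},{"linear":[0,0.008,0],"dr":[0,0,0],"hand":-1}]'
python3 look.py w10 bare_stub_groove
python3 -m crank '[{"linear":[0,0.002,0],"dr":[0,0,0],"hand":-1},{"linear":[0,0.004,0],"dr":[0,0,0],"hand":-1},{"linear":[0,0.006,0],"dr":[0,0,0],"hand":-1},{"linear":[0,0.008,0],"dr":[0,0,0],"hand":-1},{"linear":[0,0.01,0],"dr":[0,0,0],"hand":-1},{"linear":[0,0.011,0],"dr":[0,0,0],"hand":-1},{"linear":[0,0.012,0],"dr":[0,0,0],"hand":-1},{"linear":[0,0.012,0],"dr":[0,0,0],"hand":-1}]'
```

```text
t: 11.55
eef_pos: [0.5139, 0.1204, 0.1937]
tool_rot: [0.139, -0.139, 0.693, -0.693]
contact_force: [-0.0, 0.4, -2.6]
gripper_width: 0.38
bare_stub_groove [([327.1, 162.0], 0.7)]
t 11.65 tcp [0.5136 0.1203 0.1935]
[[-0.9227, -0.0006, 0.3856], [-0.3856, -0.0003, -0.9227], [0.0006, -1.0, 0.0]]
t: 12.32
eef_pos: [0.5138, 0.1203, 0.1816]
tool_rot: [-0.139, 0.139, -0.693, 0.693]
contact_force: [0.3, -0.7, -2.6]
gripper_width: 0.386
```

Sliding freely over the stub. I'll approach the washer 1 mm at a time.

```bash
python3 -m crank '[{"linear":[0,0.001,0],"dr":[0,0,0],"hand":-1},{"linear":[0,0.002,0],"dr":[0,0,0],"hand":-1},{"linear":[0,0.003,0],"dr":[0,0,0],"hand":-1},{"linear":[0,0.004,0],"dr":[0,0,0],"hand":-1},{"linear":[0,0.004,0],"dr":[0,0,0],"hand":-1}]'
python3 -m crank '[{"linear":[0,0.001,0],"dr":[0,0,0],"hand":-1},{"linear":[0,0.001,0],"dr":[0,0,0],"hand":-1}]'
python3 -m crank '[{"linear":[0,0.001,0],"dr":[0,0,0],"hand":-1},{"linear":[0,0.001,0],"dr":[0,0,0],"hand":-1}]'
```

```text
t: 12.73
eef_pos: [0.5137, 0.1203, 0.1777]
tool_rot: [-0.139, 0.139, -0.693, 0.693]
contact_force: [0.2, 0.2, -1.7]
gripper_width: 0.383
t: 12.9
eef_pos: [0.5138, 0.1203, 0.1767]
tool_rot: [-0.139, 0.139, -0.693, 0.693]
contact_force: [0.4, -0.5, -2.7]
gripper_width: 0.381
t: 13.07
eef_pos: [0.5138, 0.1204, 0.1757]
tool_rot: [0.139, -0.139, 0.693, -0.693]
contact_force: [-0.1, 0.3, -2.4]
gripper_width: 0.378
```

```bash
for i in 1 2 3; do python3 -m crank '[{"linear":[0,0.0005,0],"dr":[0,0,0],"hand":-1},{"linear":[0,0.0005,0],"dr":[0,0,0],"hand":-1}]' | grep -E 'eef|contact'; done
```

```text
eef_pos: [0.5138, 0.1204, 0.1753]
contact_force: [-0.5, -1.0, -2.2]
eef_pos: [0.5139, 0.1204, 0.1749]
contact_force: [0.5, -0.6, -2.0]
eef_pos: [0.5141, 0.1204, 0.1748]
contact_force: [-1.2, -0.1, 2.8]
```

Contact was felt at TCP z = 0.175, where 0.1745 was expected: the circlip has reached the washer. Last look:

```bash
python3 look.py w11 ring_centre bare_stub_groove; python3 - <<'E'
from h import *
im=cv2.imread('pics/w11.png'); cv2.imwrite('pics/k.png',cv2.resize(im[120:220,275:375],None,fx=6,fy=6,interpolation=cv2.INTER_CUBIC))
o=bot.get_obs();print(o['contact_force'],o['gripper_width'],o['joint_vel'])
E
```

```text
ring_centre []
bare_stub_groove [([326.0, 171.9], 0.81)]
t 13.7167 tcp [0.514  0.1204 0.1748]
[[-0.9227, 0.0003, 0.3855], [-0.3855, 0.0004, -0.9227], [-0.0004, -1.0, -0.0002]]
[-1.71326873 -0.43634138  3.81812934] 0.38169452315756847 [-0.00073213 -0.00032252  0.00029832  0.00075481 -0.00189272  0.00109834
 -0.00168367]
```

View pics/k.png

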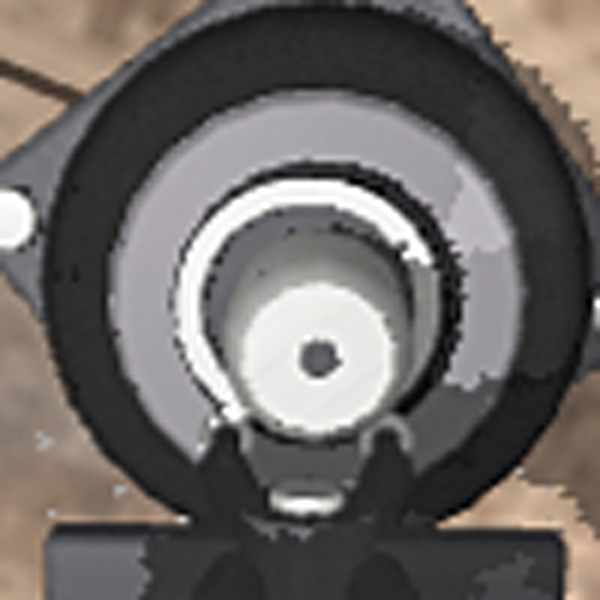

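The circlip lies flat round the stub on the washer: ring centre at crop (307,312), network groove point at (309,314). It is still spread, at rest, and pressing with about 6 N, so I'm handing in.

```bash
python3 -c "
from station import bot
print(bot.hand_in()); print(bot.get_obs()['contact_force'])"
```

```text
the job is handed in; nothing more can be done
None
the job is handed in; nothing more can be done
```

I gripped the pliers at the handles with 50 N, which spread the circlip fully. I then lifted them straight out of the stand and lowered the circlip over the bare stub until I felt the washer. I handed in at about 14 s with the pliers still held squeezed; no verdict was reported.

- **Position:** contact came at tool height 0.175 m, against 0.1745 m expected from the grasp. In the last picture the ring centre agrees with the detected groove point to under 1 px, and the tool is upright to within 0.001 rad.
- **Contact and grip:** the vertical reading rose by about 6 N on contact, well under the 35 N limit. The gripper opening stayed at 0.38, with the handles looking parallel. I didn't measure the handle joint itself.
- **Disagreements:**
  - The first scene and top camera fixes of the pliers and the stub were 4 to 7 mm off the wrist views. I used the wrist views.
  - The stub top looks about 1 mm to one side of the ring centre, inside the 2.5 mm clearance.
  - The network missed `ring_centre` in the last picture, so I judged that check by eye.

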